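Clamp the carved printing block in its jig

TASK

Clamp the carved printing block in the jig: with the outside of a finger, gently push the strap's upright stud so that the strap swings right across the block's plain margin and comes home against its stop under the cam, and only then push the black-ended cam lever fully down until it lies level. Push with the fingers only, gripping and lifting nothing, and leave the block and the jar, brush and carton where they are.

Things in the scene. Friction and masses are not known exactly. Their poses are not given: they have to be found in the camera images.
- jig: Fixed plywood jig. Origin on the table, midway between strap pivot and cam; x away from the robot at yaw 0, y left. Plate 12 mm thick, x -140 to +60, y -130 to +130 mm. Dark wood fences (top at 26 mm) on the block's +x and +y sides. Steel strap-stop pin, 10 mm diameter, at x -19.5, y -70, top at 43 mm. Steel cam post, 34 mm wide, at y -108 to -122, top at 76 mm. All heights are above the table.
- strap_pivot (a point): Centre of the strap's vertical pivot, fixed on the jig at x = 0, y = +100 mm, 41 mm above the table. A bolt head there rises to 52 mm.
- strap (a joint): Strap angle, rad. Flat aluminium bar 28 x 6 mm (top 44 mm above table), reaching 194 mm from its pivot. 0 = home: points along the jig's -y over the block, its end under the cam, against the stop. Positive = open, counter-clockwise from above, free end to the jig's +x (1.57 = along +x; limit 1.7). Begins 0.75 to 1.2. Stiff pivot: stays where left, about 1.5 N at the stud moves it.
- stud (a point): Middle of the upright steel stud on the strap, 80 mm from the pivot along the strap's centre line. Round, 14 mm diameter, from 44 to 80 mm above the table (this point at 62 mm). Push its far side (the side away from the block) to swing the strap home. Turns with the strap.
- cam_pin (a point): Centre of the cam lever's horizontal hinge, fixed on the jig at x = 0, y = -92 mm, 62 mm above the table; the hinge runs along the jig's y.
- lever (a joint): Cam lever angle in rad above level. 0 = fully down, clamped: the lever lies level, pointing along the jig's -x, against a stop. It begins raised 0.75 to 1.1 (limit 1.3) and its tip comes down in an arc, towards -x. Friction 0.3 N m: about 4 N at the ball moves it, and it stays where left.
- lever_ball (a point): Centre of the black ball, 22 mm diameter, at the end of the cam lever, 80 mm from the hinge along the lever. The lever is a 10 mm steel bar; the cam disc on the hinge has a radius of 13 mm. When down the ball's top is 73 mm above the table.
- block_center (a point): Centre of the loose carved wooden printing block, 140 x 110 x 22 mm (x, y, z; 0.25 kg), lying flat on the jig plate in the corner of the fences; centre 23 mm and top 34 mm above the table. Axes as the jig's. The strap passes just clear over its plain margin at its +x end.
- jar_center (a point): Centre of an upright closed ink jar, 58 mm diameter, 68 mm high, standing beside the jig. Leave alone.
- brush_center (a point): A wide wooden ink brush lying flat, about 155 x 50 x 18 mm, long side along its x; point about mid-length, 10 mm above the table. Leave alone.
- carton_center (a point): Centre of a closed blue carton, 190 x 62 x 36 mm, long side along its x, lying beside the jig. Leave alone.

How it is judged:
By the outcome, as a careful person would: the job done as asked, in the order asked, and still so for the second after the job is handed in, with the robot touching nothing.
It also fails if it takes over 48 s, if anything falls off the work surface, if the arm or the gripper's body presses on something with over 40 N, if the wrist force passes 120 N, or if a joint passes its speed limit or range.

ROBOT

A 7-joint arm with a two-finger parallel gripper is mounted at the origin on the work surface. World frame = base frame: x ahead of the robot, y to its left, z up, the work surface at z = 0. Lengths are in m, angles in rad, forces in N, time in s.
With the tool pointing down it reaches from about 0.4 to 0.875 m from the base axis. Payload 19.3 kg.
Tool frame: the origin (TCP) lies midway between the tips of the shut fingers; the grasp point (between the pads) lies 19 mm behind it; z points along the fingers, y is the line along which they close (so a half turn about z gives the same grasp; the last joint's range is limited). The gripper opens to 85 mm and grips with 20 to 120 N. Pads are 22 mm wide; open, the fingers measure 114 mm over their backs; the gripper's body (76 mm by 85 mm) begins 54 mm behind the grasp point. The pads swing forward as they close: fully open they stand 13 mm farther back than shut.
Start: joints at [1.208, 0.521, -0.036, 1.599, 0.021, 1.021, -0.113], TCP at [0.18, -0.598, 0.231] pointing down, gripper open.
Joint ranges: [-2.91, 2.91], [-0.3, 2.13], [-1.5, 1.42], [0.17, 2.43], [-1.26, 4.41], [0.16, 1.93], [-2.52, 2.52]. Speed limits (rad/s): [1.89, 1.89, 2.39, 2.39, 3.01, 3.01, 3.01].

INTERFACE

Orientations are given as a unit quaternion [w, x, y, z].
In Python, from workcell import ctrl gives the robot as it stands.
- The arm moves only by the shell command python3 -m crank 'ROWS' [FORCE]. ROWS is JSON, a list of rows, each a list of 7 numbers: the opening in per cent of the stroke, from 0 (shut) to 100 (fully open), then the shift along the world's x, y, z in units of 25 mm (1.0 is 25 mm), then the turn, a rotation vector about the world's x, y, z in units of 5 degrees (1.0 is 5 degrees). A call has 1 to 20 rows; each row is the pose to reach, as a shift and turn from the pose commanded when the call began; what a row does not reach only later rows make up. A row lasts 1/10 s, in which the tool goes at most 50 mm and 8.59 degrees, less where a joint would pass 70% of its speed; a pose out of reach is approached as far as the arm can. A call with a gripper value outside its range is refused whole. The fingers move at their own pace and stop on an object; FORCE is the grip in N (left out, the last holds). Time passes only in rows, so rows that repeat a pose let the fingers close. It gives the time, the measured TCP pose, the force, the opening and the grip force at its end, in the units of the state.
- ctrl.read_state(): the state, without advancing time (a new reading comes with each control period).
- ctrl.capture(name): name is "side" or "top" or "wrist"; returns a dict with "color" (384x512x3 uint8, blue, green, red), "range_z" (384x512 float32, m along the optical axis (not along the pixel's ray), 0 where there is no reading), "fovy" (degrees; the focal length in pixels is half the picture's height over the tangent of half this angle, whatever the lens; pixels are square), "cx", "cy" (the principal point, pixels), "pose" (4x4, takes a point from camera to world coordinates). Camera axes: x right, y down, z forward; pixel columns grow to the right and rows downward; lengths in m; the calibration is good to about 2 mm. A picture is of the moment at which its call begins.
- ctrl.sign_off(): hands the job in; it is judged then, once.
The state is a dict: "time": time; "qpos": joint angles; "joint_vel": joint speeds; "effort": joint torques, N m; "ee_pos": TCP position; "ee_rot": TCP orientation; "ft_force": force on the tool from outside, world axes, zero at the start; "wrist_torque": the same for the moment, N m; "opening": finger opening in m; "finger_force": force on a finger pad.
Only numpy, scipy, OpenCV 4.12 (cv2) and the standard library are available. Lean on these libraries where they do the work, as an engineer would, in place of code of your own. Each camera call takes 0.05 s, during which the arm holds its last target. There are 200 camera calls.

## Working session

There is one attempt and no reset: what is moved stays moved. The work goes in short steps, Python scripts to look and compute and a shell command to move; the robot and the scene stay as the last step left them, time stands still between calls to the robot, and variables do not carry over. Pictures are saved under pics/ and viewed, at most 10 in all, crops included, and the job is handed in when it is done.

```bash
mkdir -p pics
cat > h.py <<'E'
import numpy as np, cv2
from workcell import ctrl
def cap(n):
    d=ctrl.capture(n); np.savez(''+n+'.npz',**d); return d
def load(n): return dict(np.load(''+n+'.npz'))
def pts(d):
    h,w=d['range_z'].shape; f=h/2/np.tan(np.radians(float(d['fovy']))/2)
    v,u=np.mgrid[:h,:w]; z=d['range_z']
    P=np.stack([(u-d['cx'])/f*z,(v-d['cy'])/f*z,z],-1)
    return P@d['pose'][:3,:3].T+d['pose'][:3,3]
def ray(d,u,v,zp):
    h=d['range_z'].shape[0]; f=h/2/np.tan(np.radians(float(d['fovy']))/2)
    r=d['pose'][:3,:3]@np.array([(u-d['cx'])/f,(v-d['cy'])/f,1]); o=d['pose'][:3,3]
    return o+r*(zp-o[2])/r[2]
E
python3 - <<'E'
from h import *
a=cap('top');b=cap('side')
cv2.imwrite('pics/top.png',cv2.resize(a['color'],(800,600)));cv2.imwrite('pics/side.png',cv2.resize(b['color'],(800,600)))
for d in(a,b):print(d['pose'].round(3),d['fovy'],d['cx'],d['cy'])
s=ctrl.read_state();print(s['time'],s['ee_pos'],s['ee_rot'],s['opening'])
E
```

```text
[[ 0.011 -0.998  0.054  0.477]
 [-1.    -0.011 -0.003  0.03 ]
 [ 0.003 -0.054 -0.999  0.984]
 [ 0.     0.     0.     1.   ]] 53.46075201924986 260.14185248582453 196.11881005215773
[[ 0.954 -0.225  0.199  0.401]
 [-0.3   -0.739  0.603 -0.442]
 [ 0.012 -0.635 -0.773  0.673]
 [ 0.     0.     0.     1.   ]] 54.55442253475114 260.25384420854084 192.69998049581906
0.1 [ 0.18026922 -0.59815625  0.23080859] [-4.66859851e-04  9.89304849e-01  1.45861879e-01 -9.93966332e-05] 0.08562348484679679
```

View pics/top.png

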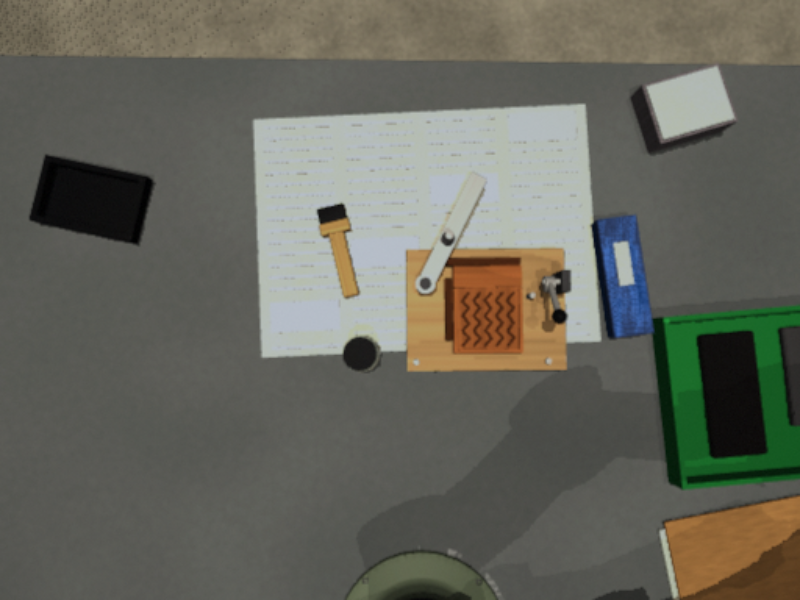

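View pics/side.png

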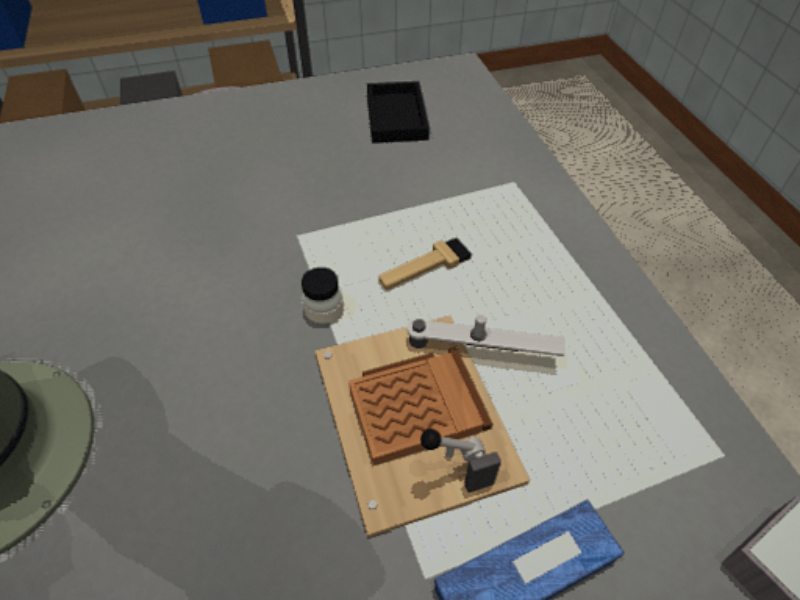

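The top view (800x600) shows the jig square to the world: pivot at (425,284), stud (447,237), strap end (478,178), stop pin (532,296), cam post (565,281) and ball (560,316). The jar is at (361,353), the brush at (340,250) and the carton at (622,277). The side view agrees, with the stud top at (480,320) and the ball at (431,439).

Run:
```python
from h import *
a=load('top');b=load('side');k=.64
P=pts(a);c=a['color'].astype(int)
# plate mask: points at z 12mm with wood hue
hsv=cv2.cvtColor(a['color'],cv2.COLOR_BGR2HSV)
m=((abs(P[...,2]-.012)<.008)&(hsv[...,1]>90)&(hsv[...,0]<22)).astype(np.uint8)
n,l,st,_=cv2.connectedComponentsWithStats(m)
v,u=int(340*k),int(425*k); lab=l[v,u]; print('lab',lab,st[lab])
vv,uu=np.nonzero(l==lab); 
X=np.array([ray(a,x,y,.012)[:2] for x,y in zip(uu,vv)]).astype(np.float32)
r=cv2.minAreaRect(X*1000);print('plate',r)
for nm,(x,y),z in[('pivot',(425,284),.052),('stud',(447,237),.08),('end',(478,178),.044),('pin',(532,296),.043),('post',(565,281),.076),('ball',(560,316),.12)]:
    print(nm,ray(a,x*k,y*k,z).round(4),P[int(y*k),int(x*k)].round(4))
# stud top, ball via depth points from both views
for n_,d in(('top',a),('side',b)):
    Q=pts(d)
    s=(abs(Q[...,2]-.08)<.006)&(abs(Q[...,0]-.52)<.06)&(abs(Q[...,1]-.02)<.05)
    print(n_,'stud',Q[s].mean(0).round(4),s.sum())
    g=d['color'].max(-1)<45
    s=g&(Q[...,2]>.06)&(abs(Q[...,0]-.40)<.06)&(abs(Q[...,1]+.13)<.06)
    if s.sum():print(n_,'ball',Q[s].mean(0).round(4),Q[s].max(0).round(4),Q[s].min(0).round(4),s.sum())
for x,y in((431,439),):print(P.shape,pts(b)[int(y*k),int(x*k)])
```

```text
lab 9 [ 260  159  103   79 4139]
plate ((526.7288818359375, -102.12413024902344), (198.46690368652344, 257.669677734375), 1.5529130697250366)
pivot [ 0.563  -0.0015  0.052 ] [ 0.5649 -0.0014  0.0518]
stud [ 0.6329 -0.0335  0.08  ] [ 0.6347 -0.0334  0.079 ]
end [ 0.7348 -0.0849  0.044 ] [ 0.7374 -0.0827  0.0431]
pin [ 0.5467 -0.1715  0.043 ] [ 0.5476 -0.1699  0.0451]
post [ 0.5678 -0.215   0.076 ] [ 0.5699 -0.2138  0.0753]
ball [ 0.5123 -0.1957  0.12  ] [ 0.5124 -0.192   0.1307]
top stud [nan nan nan] 0
side stud [nan nan nan] 0
(384, 512, 3) [ 0.51020994 -0.19510709  0.12932591]<stdin>:18: RuntimeWarning: Mean of empty slice.
  ret = um.true_divide(
```

```bash
python3 -m crank '[[0,18.8,23.7,-1.2,0,0,27.6],[0,18.8,23.7,-1.2,0,0,27.6],[0,18.8,23.7,-1.2,0,0,27.6],[0,18.8,23.7,-1.2,0,0,27.6],[0,18.8,23.7,-1.2,0,0,27.6],[0,18.8,23.7,-1.2,0,0,27.6],[0,18.8,23.7,-1.2,0,0,27.6],[0,18.8,23.7,-1.2,0,0,27.6],[0,18.8,23.7,-1.2,0,0,27.6],[0,18.8,23.7,-1.2,0,0,27.6],[0,18.8,23.7,-1.2,0,0,27.6],[0,18.8,23.7,-1.2,0,0,27.6],[0,18.8,23.7,-1.2,0,0,27.6],[0,18.8,23.7,-1.2,0,0,27.6],[0,18.8,23.7,-1.2,0,0,27.6],[0,18.8,23.7,-1.2,0,0,27.6],[0,18.8,23.7,-1.2,0,0,27.6],[0,18.8,23.7,-1.2,0,0,27.6],[0,18.8,23.7,-1.2,0,0,27.6],[0,18.8,23.7,-1.2,0,0,27.6]]' 20
python3 - <<'E'
from h import *
w=cap('wrist');cv2.imwrite('pics/w1.png',w['color']);s=ctrl.read_state();print(s['qpos'],s['ft_force'])
E
```

```text
time: 2.1
ee_pos: [0.6501, -0.0072, 0.2016]
ee_rot: [0.0, 0.22, 0.975, -0.0]
ft_force: [-0.1, 0.4, 0.4]
opening: 0.0001
finger_force: 0.0
[ 0.35752213  0.67689967 -0.70166357  1.53259681  0.47015965  1.10598166
  0.67864474] [ 0.8650823   0.41024775 -0.1959274 ]
```

View pics/w1.png

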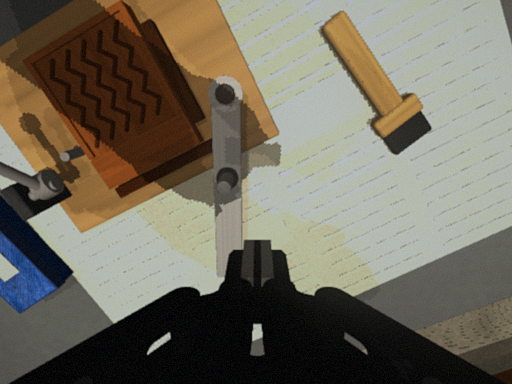

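The wrist view shows the bolt head at (225,93), the stud top at (228,178) and the shut fingers at (258,255), to the far side of the strap. I'll cast these onto their height planes.

```bash
python3 - <<'E'
from h import *
w=load('wrist')
pv=ray(w,225,93,.052);st=ray(w,228,176,.08);print(pv,st)
d=(st-pv)[:2];print(np.hypot(*d),np.degrees(np.arctan2(d[1],d[0])))
n=np.array([-d[1],d[0]])/np.hypot(*d);t=np.array([.6501,-.0072])-st[:2];print('tcp rel stud: n,along',t@n,t@d/np.hypot(*d))
# rows: TCP positions rotating about pivot
p=np.array([.564,-.0012]);t0=np.array([.6501,-.0072]) 
for k in range(0,80,4):
    a=-np.radians(k);R=np.array([[np.cos(a),-np.sin(a)],[np.sin(a),np.cos(a)]]);x=R@(t0-p)+p-t0;print(k,(x/.025).round(2),end=';')
E
python3 -m crank '[[0,0,0,-2,0,0,0],[0,0,0,-4,0,0,0],[0,0,0,-5,0,0,0],[0,0,0,-5.85,0,0,0],[0,0,0,-5.85,0,0,0]]'
```

```text
[5.63946392e-01 5.26894817e-04 5.20000000e-02] [ 0.62819273 -0.02650968  0.08      ]
0.06970343003043962 -22.822660788454556
tcp rel stud: n,along 0.02629532044852591 0.012702305625757618
0 [0. 0.];4 [-0.03 -0.24];8 [-0.07 -0.48];12 [-0.13 -0.71];16 [-0.2  -0.94];20 [-0.29 -1.16];24 [-0.4  -1.38];28 [-0.52 -1.59];32 [-0.65 -1.79];36 [-0.8  -1.98];40 [-0.96 -2.16];44 [-1.13 -2.33];48 [-1.32 -2.48];52 [-1.51 -2.62];56 [-1.72 -2.75];60 [-1.93 -2.86];64 [-2.15 -2.96];68 [-2.38 -3.04];72 [-2.61 -3.11];76 [-2.84 -3.16];time: 2.65
ee_pos: [0.6488, -0.0065, 0.0526]
ee_rot: [-0.002, 0.219, 0.976, -0.001]
ft_force: [0.2, -0.0, -0.0]
opening: 0.0005
finger_force: 0.0
```

```bash
python3 -m crank '[[0,-0.03,-0.24,0,0,0,-0.8],[0,-0.05,-0.36,0,0,0,-1.2],[0,-0.07,-0.48,0,0,0,-1.6],[0,-0.1,-0.6,0,0,0,-2],[0,-0.13,-0.71,0,0,0,-2.4],[0,-0.2,-0.94,0,0,0,-3.2],[0,-0.29,-1.16,0,0,0,-4],[0,-0.4,-1.38,0,0,0,-4.8],[0,-0.52,-1.59,0,0,0,-5.6],[0,-0.65,-1.79,0,0,0,-6.4],[0,-0.8,-1.98,0,0,0,-7.2],[0,-0.96,-2.16,0,0,0,-8],[0,-1.13,-2.33,0,0,0,-8.8],[0,-1.32,-2.48,0,0,0,-9.6],[0,-1.51,-2.62,0,0,0,-10.4],[0,-1.72,-2.75,0,0,0,-11.2],[0,-1.72,-2.75,0,0,0,-11.2]]'
python3 - <<'E'
from h import *
w=cap('wrist');t=cap('top')
cv2.imwrite('pics/w2.png',np.hstack([cv2.resize(w['color'],(400,300)),cv2.resize(t['color'][130:250,230:390],(400,300))]))
E
```

```text
time: 4.35
ee_pos: [0.6069, -0.0752, 0.0552]
ee_rot: [0.0, 0.652, 0.758, -0.0]
ft_force: [0.1, 0.1, 0.2]
opening: -0.0004
finger_force: 0.0
```

View pics/w2.png

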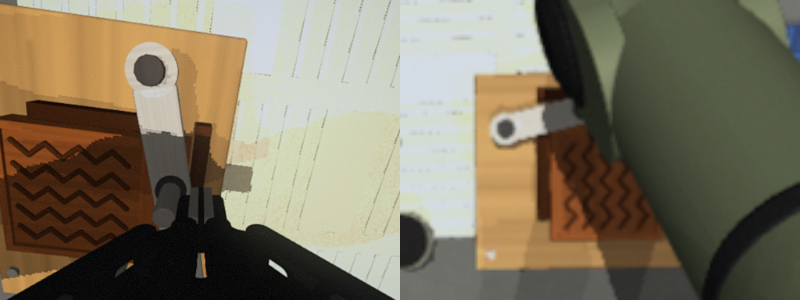

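The wrist view (left half) shows the finger touching the stud at (165,190), with the strap over the block's margin. It is about 10° short of home.

```bash
python3 -m crank '[[0,-0.1,-0.05,0,0,0,-0.4],[0,-0.21,-0.11,0,0,0,-0.8],[0,-0.32,-0.16,0,0,0,-1.2],[0,-0.43,-0.21,0,0,0,-1.6],[0,-0.43,-0.21,0,0,0,-1.6]]'
python3 - <<'E'
from h import *
w=cap('wrist');cv2.imwrite('pics/w3.png',w['color']);s=ctrl.read_state();print(s['ft_force'])
E
```

```text
time: 4.95
ee_pos: [0.5962, -0.0802, 0.0551]
ee_rot: [-0.0, 0.703, 0.711, -0.0]
ft_force: [0.3, -0.5, 0.7]
opening: 0.0002
finger_force: 0.0
[0.91497678 0.40484672 0.33924042]
```

View pics/w3.png

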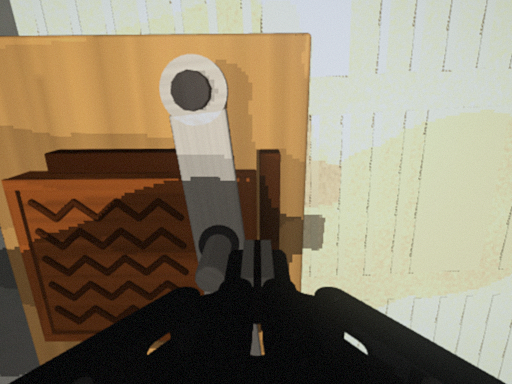

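The strap runs from (193,90) to (218,240) against a vertical jig edge, so about 9° remain.

```bash
python3 -m crank '[[0,-0.11,-0.04,0,0,0,-0.4],[0,-0.23,-0.08,0,0,0,-0.8],[0,-0.35,-0.12,0,0,0,-1.2],[0,-0.4,-0.14,0,0,0,-1.4],[0,-0.46,-0.15,0,0,0,-1.6],[0,-0.46,-0.15,0,0,0,-1.6]]'; python3 -m crank '[[0,-0.05,0,0,0,0,0],[0,-0.05,0,0,0,0,0]]'
```

```text
time: 5.6
ee_pos: [0.5867, -0.0835, 0.0554]
ee_rot: [0.001, 0.751, 0.661, 0.001]
ft_force: [12.3, 0.5, -6.1]
opening: -0.0
finger_force: 5.6
time: 5.8
ee_pos: [0.5865, -0.0834, 0.0555]
ee_rot: [0.002, 0.75, 0.661, 0.002]
ft_force: [19.0, 0.0, -11.1]
opening: 0.0
finger_force: 9.0
```

Contact force rose at the expected home position, so I'm backing off, lifting and checking.

```bash
python3 -m crank '[[0,0.3,0,0,0,0,0],[0,0.8,0,0,0,0,0],[0,0.8,0,1,0,0,0],[0,0.8,0,3,0,0,0],[0,0.8,0,5,0,0,0],[0,2,1,6.8,0,0,0],[0,4,3,6.8,0,0,0],[0,6,5,6.8,0,0,0],[0,6,7,6.8,0,0,0],[0,6,7,6.8,0,0,0]]'
python3 - <<'E'
from h import *
t=cap('top');b=cap('side')
cv2.imwrite('pics/c4.png',np.hstack([cv2.resize(b['color'][180:360,190:370],(400,400)),cv2.resize(t['color'][130:250,240:360],(400,400))]))
E
```

```text
time: 6.8
ee_pos: [0.7342, 0.0941, 0.2245]
ee_rot: [-0.001, 0.75, 0.661, -0.0]
ft_force: [-0.2, 1.0, -0.5]
opening: 0.0002
finger_force: 0.0
```

View pics/c4.png

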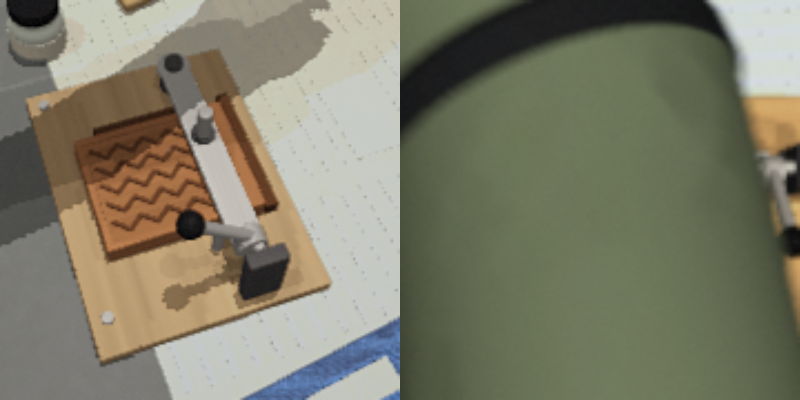

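The side view (left half) shows the strap running from the bolt (173,62) across the margin to under the cam at about (245,225), beside the stop pin. The lever is still raised, with the ball at (190,224). I'll check the strap angle and ball position numerically.

Run:
```python
from h import *
b=load('side');P=pts(b)
p=np.array([.564,-.0012])
h=cv2.cvtColor(b['color'],cv2.COLOR_BGR2HSV)
m=(abs(P[...,2]-.044)<.004)&(h[...,1]<60)&(P[...,0]>.5)&(P[...,0]<.62)&(P[...,1]<-.09)&(P[...,1]>-.16)
q=P[m][:,:2];print(m.sum(),q.mean(0))
for lo in np.arange(-.16,-.09,.01):
    r=q[(q[:,1]>=lo)&(q[:,1]<lo+.01)];print(lo.round(3),len(r),r.min(0).round(4),r.max(0).round(4)) if len(r) else None
g=b['color'].max(-1)<50
m=g&(P[...,2]>.09)&(abs(P[...,0]-.514)<.03)&(abs(P[...,1]+.195)<.03)
print('ball',m.sum(),P[m].mean(0),P[m].min(0),P[m].max(0))
```

```text
480 [ 0.5667594  -0.12631596]
-0.16 75 [ 0.5542 -0.1599] [ 0.5812 -0.1501]
-0.15 73 [ 0.554  -0.1498] [ 0.5816 -0.1401]
-0.14 71 [ 0.5536 -0.1399] [ 0.5813 -0.1302]
-0.13 68 [ 0.5534 -0.1299] [ 0.5799 -0.12  ]
-0.12 68 [ 0.5529 -0.1198] [ 0.5802 -0.1102]
-0.11 63 [ 0.5534 -0.1098] [ 0.5797 -0.1003]
-0.1 62 [ 0.5531 -0.0999] [ 0.5802 -0.0907]
ball 131 [ 0.51067899 -0.19570537  0.12676981] [ 0.50177116 -0.20294973  0.11689088] [ 0.52014777 -0.18394806  0.13239018]
```

```bash
python3 -m crank '[[0,-8.7,-11.6,0,0,0,0],[0,-8.7,-11.6,0,0,0,0],[0,-8.7,-11.6,0,0,0,0],[0,-8.7,-11.6,0,0,0,0],[0,-8.7,-11.6,0,0,0,0],[0,-8.7,-11.6,0,0,0,0],[0,-8.7,-11.6,0,0,0,0],[0,-8.7,-11.6,0,0,0,0],[0,-8.7,-11.6,0,0,0,0],[0,-8.7,-11.6,-1.2,0,0,0],[0,-8.7,-11.6,-2.2,0,0,0],[0,-8.7,-11.6,-3,0,0,0],[0,-8.7,-11.6,-3,0,0,0]]'
python3 - <<'E'
from h import *
b=cap('side')
cv2.imwrite('pics/c5.png',cv2.resize(b['color'][160:360,180:380],(500,500)))
s=ctrl.read_state();print(s['ft_force'])
E
```

```text
time: 8.2
ee_pos: [0.5158, -0.1969, 0.1478]
ee_rot: [-0.002, 0.75, 0.662, -0.001]
ft_force: [-0.2, -0.2, -0.2]
opening: 0.0002
finger_force: 0.0
[-0.03827362 -0.86483188 -0.31342072]
```

View pics/c5.png

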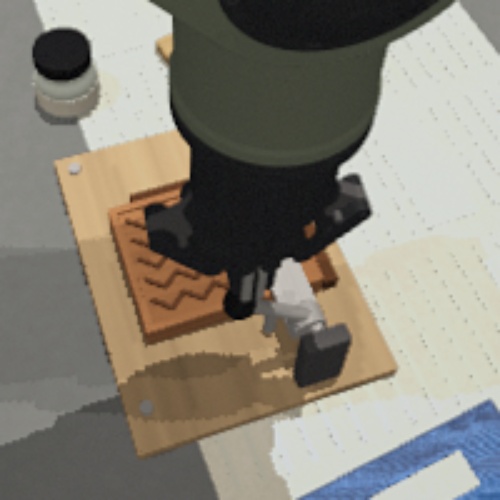

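The shut fingertips are directly above the ball, at (240,300). Next I follow the ball's arc down.

```bash
python3 -m crank '[[0,0,0,-0.3,0,0,0],[0,0,0,-0.6,0,0,0],[0,-0.08,0,-0.76,0,0,0],[0,-0.16,0,-0.92,0,0,0],[0,-0.32,0,-1.15,0,0,0],[0,-0.48,0,-1.38,0,0,0],[0,-0.6,0,-1.63,0,0,0],[0,-0.72,0,-1.88,0,0,0],[0,-0.79,0,-2.15,0,0,0],[0,-0.86,0,-2.42,0,0,0],[0,-0.86,0,-2.42,0,0,0]]'
```

```text
time: 9.35
ee_pos: [0.4942, -0.1987, 0.0891]
ee_rot: [-0.0, 0.75, 0.661, -0.0]
ft_force: [-0.7, -0.2, 0.7]
opening: -0.0002
finger_force: 0.0
```

```bash
python3 -m crank '[[0,-0.03,0,-0.28,0,0,0],[0,-0.04,0,-0.4,0,0,0],[0,-0.04,0,-0.5,0,0,0]]'
python3 - <<'E'
from h import *
b=cap('side')
cv2.imwrite('pics/c6.png',cv2.resize(b['color'][200:340,200:340],(560,560)))
E
```

```text
time: 9.65
ee_pos: [0.4938, -0.1987, 0.0769]
ee_rot: [-0.0, 0.75, 0.661, -0.0]
ft_force: [-3.4, -0.3, 4.4]
opening: 0.0002
finger_force: 2.1
```

View pics/c6.png

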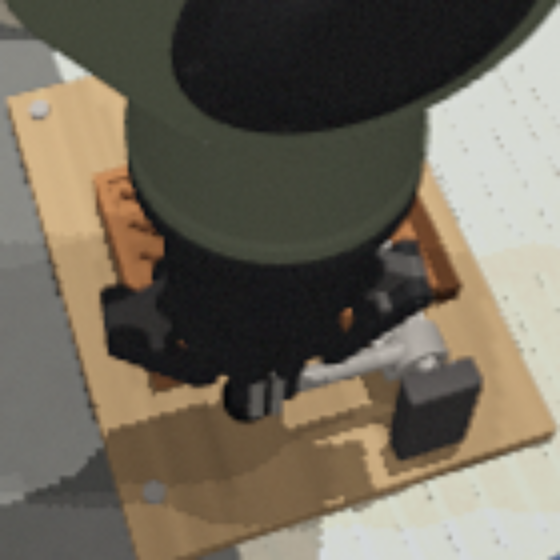

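The ball is at (240,395) with the tips on its hinge side at (262,395). The lever is nearly level, so I'll press straight down until the stop is felt.

```bash
python3 -m crank '[[0,0,0,-0.08,0,0,0],[0,0,0,-0.16,0,0,0],[0,0,0,-0.16,0,0,0]]'; python3 -m crank '[[0,0,0,-0.06,0,0,0],[0,0,0,-0.12,0,0,0],[0,0,0,-0.12,0,0,0]]'
```

```text
time: 10.0
ee_pos: [0.4939, -0.1986, 0.0729]
ee_rot: [-0.0, 0.75, 0.661, 0.0]
ft_force: [-1.3, -0.9, 1.8]
opening: -0.0002
finger_force: 0.9
time: 10.3
ee_pos: [0.4941, -0.1988, 0.0711]
ee_rot: [0.0, 0.75, 0.661, -0.0]
ft_force: [-8.1, 2.0, 30.5]
opening: 0.0
finger_force: 15.0
```

```bash
python3 -m crank '[[0,0,0,1,0,0,0],[0,0,0,3,0,0,0],[0,0,0,5,0,0,0],[0,1,2,6,0,0,0],[0,4,5,6,0,0,0],[0,6,7,6,0,0,0],[0,8.7,11.6,6,0,0,0],[0,8.7,11.6,6,0,0,0],[0,8.7,11.6,6,0,0,0],[0,8.7,11.6,6,0,0,0],[0,8.7,11.6,6,0,0,0],[0,8.7,11.6,6,0,0,0]]'
python3 - <<'E'
from h import *
b=cap('side');P=pts(b)
cv2.imwrite('pics/c7.png',cv2.resize(b['color'][150:384,180:420],(720,600)))
g=b['color'].max(-1)<50
m=g&(P[...,2]>.05)&(abs(P[...,0]-.49)<.02)&(abs(P[...,1]+.195)<.03)
print('ball',m.sum(),P[m].mean(0),P[m].max(0))
h=cv2.cvtColor(b['color'],cv2.COLOR_BGR2HSV)
m=(abs(P[...,2]-.044)<.004)&(h[...,1]<60)&(P[...,0]>.5)&(P[...,0]<.62)&(P[...,1]<-.15)&(P[...,1]>-.16)
print(m.sum(),P[m].min(0),P[m].max(0))
E
```

```text
time: 11.5
ee_pos: [0.7119, 0.0954, 0.219]
ee_rot: [-0.001, 0.749, 0.663, 0.0]
ft_force: [-0.4, -0.2, -0.3]
opening: -0.0
finger_force: 0.0
ball 106 [ 0.48720003 -0.19604609  0.07030798] [ 0.49627938 -0.1861259   0.07608757]
72 [ 0.55409385 -0.15993733  0.04179516] [ 0.58152121 -0.15015967  0.0474287 ]
```

View pics/c7.png

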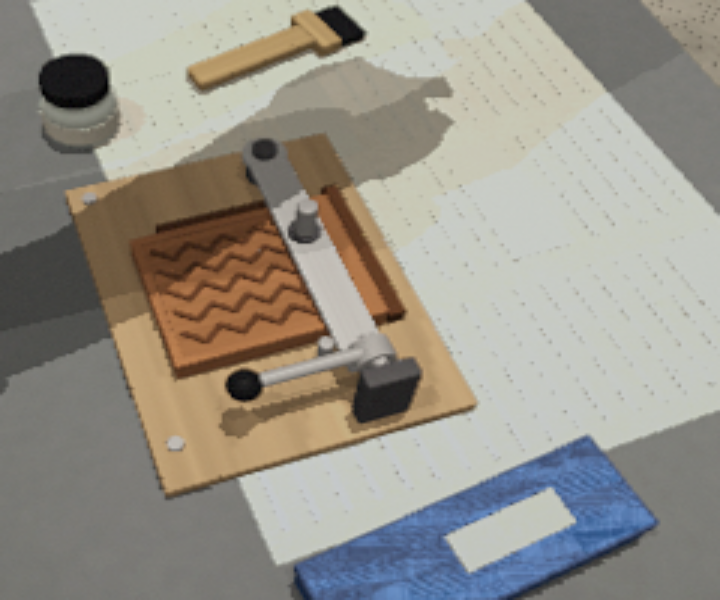

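The lever lies level with its ball at (243,383), the strap is home against the pin at (326,346), and the block, jar, brush and carton are where they were. Pressing met the hard stop at 30 N, and the strap and ball positions match the clamped geometry.

```bash
python3 -c "
from workcell import ctrl
print(ctrl.sign_off())"
```

```text
the job is handed in; nothing more can be done
None
```

The block is clamped and the job handed in: strap swung home against its stop first, then the cam lever pushed level to its stop, in about 11.5 s of the 48 s, with the block, jar, brush and carton left in place.

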